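Open the jar on the seasoning carousel and hold its cap

ROBOT

A 7-joint arm with a two-finger parallel gripper is mounted at the origin on a cart in front of the work surface, level with it; the furniture and walls round the work are solid. World frame = base frame: x ahead of the robot, y to its left, z up, the work surface at z = 0. Lengths are in m, angles in rad, forces in N, time in s.
With the tool pointing down it reaches from about 0.35 to 0.9 m from the base axis. Payload 7.2 kg.
Tool frame: the origin (TCP) lies between the finger pads; the fingertips stand 22 mm ahead of it and the grasp point (between the pads) lies 3 mm ahead of it; z points along the fingers, y is the line along which they close (so a half turn about z gives the same grasp; the last joint's range is limited). The gripper opens to 88 mm and grips with 3 to 60 N. Pads are 20 mm wide; open, the fingers measure 115 mm over their backs; the gripper's body (75 mm by 178 mm) begins 61 mm behind the grasp point.
Start: joints at [1.201, 0.411, -0.013, 1.596, 0.006, 1.134, -0.082], TCP at [0.186, -0.597, 0.245] pointing down, gripper open.
Joint ranges: [-2.95, 2.95], [-0.29, 1.99], [-1.47, 1.44], [0.14, 2.54], [-1.03, 4.17], [0.13, 1.85], [-2.86, 2.86]. Speed limits (rad/s): [2.39, 2.39, 3.01, 3.01, 3.14, 3.14, 3.14].

INTERFACE

Orientations are given as a unit quaternion [x, y, z, w].
In Python, from station import manip gives the robot as it stands. Calls block until the motion is done:
- manip.move_pose(position, orientation): joint-space move of the TCP to a pose.
- manip.servo_line(position, frame=None, vel=0.15, max_force=None): straight line of the TCP; frame=None keeps the orientation; vel is the mean speed in m/s. With max_force (N) it stops when the force on the tool has changed by that much, and returns True; else False.
- manip.movej(angles): joint-space move.
- manip.gripper_to(opening, f_grip=None): finger opening in m; f_grip is the grip in N (None keeps the last); returns when the fingers have stopped.
- manip.pause(seconds).
- manip.solve_ik(position, orientation): joint angles nearest the present ones, or None.
- manip.get_state(): the state.
- manip.get_image(name): name is "side" or "top"; returns (picture, depth): 480x640x3 uint8, red, green, blue; 480x640 float32, m along the optical axis (not along the pixel's ray), 0 where there is no reading.
- manip.camera_model(name): a dict with "fx", "fy", "cx", "cy" (pixels), "R" (3x3) and "t" (3): a world point X has camera coordinates R X + t. Camera axes: x right, y down, z forward; pixel columns grow to the right and rows downward; lengths in m; the calibration is good to about 2 mm. A picture is of the moment at which its call begins. camera_model takes no time and is no camera call.
A pose or a line that the arm cannot do raises manip.IKError and nothing moves.
- manip.sign_off(): hands the job in; it is judged then, once.
The state is a dict: "time": time; "joints": joint angles; "qvel": joint speeds; "joint_efforts": joint torques, N m; "tool_pos": TCP position; "eef_rot": TCP orientation; "force": force on the tool from outside, world axes, zero at the start; "ft_torque": the same for the moment, N m; "gripper_width": finger opening in m; "grasp_force": force on a finger pad.
Only numpy, scipy, OpenCV 4.12 (cv2) and the standard library are available. Lean on these libraries where they do the work, as an engineer would, in place of code of your own. Each camera call takes 0.05 s, during which the arm holds its last target. There are 200 camera calls.

TASK

Turn the seasoning carousel anticlockwise (seen from above) by its upright black handle until it clicks home against its stop, then grip the red cap of the square amber jar and unscrew it anticlockwise, still down on the jar, until the threads let go. Lift the cap straight off and finish while holding it in the gripper, level and clear of the open jar, about two centimetres straight above it; do not put it down. The jar stays seated in its square well, the carousel stays at its stop, and everything else is left alone.

Things in the scene. Friction and masses are not known exactly. Their poses are not given: they have to be found in the camera images.
- carousel: Fixed round dark steel base of the carousel. Origin on the counter surface, on the vertical turning axis. A spring plunger (dark block with brass ball, 34 mm tall, out to 134 mm from the axis) stands beside it towards its own +y. The plate on it is 190 mm across, its top 30 mm above the counter.
- plate (a joint): Angle of the carousel's aluminium plate, rad, growing anticlockwise from above. Starts at 0; hard stop at 1.10. A yellow nub on its rim passes the sprung ball at 1.00 (about 5 N at the handle); past that the spring pulls the plate to the stop and holds it there. Otherwise light friction (0.1 N m): it stays where it is left.
- handle_top (a point): Centre of the top of the upright black handle on the plate, 180 mm above the counter; round grip 18 mm in diameter, 76 mm long below this point, 75 mm from the carousel's axis, opposite the jar; travels with the plate.
- well (a point): Centre of the floor of the square steel well on the plate, 42 mm from the carousel's axis, 30 mm above the counter. The well is 60 mm square inside with walls 18 mm tall, and keeps the jar from turning.
- jar: Loose square amber jar, 58 x 58 mm, 92 mm tall to the rim of its round neck, 0.5 to 1 kg. Origin at the centre of its underside, z up; it stands in the well (1 mm clearance a side). Its body and shoulder reach 56 mm above the origin; its neck is 39 mm across (46 mm over the thread ramps).
- jar_rim (a point): Centre of the mouth of the jar, at the rim of its neck, 92 mm above the jar's underside (122 mm above the counter when seated).
- cap: Loose red ribbed screw cap, 58 mm across, 37 mm tall, 60 g. Origin: centre of its open underside, z up; screwed on, 91.5 mm above the counter (top at 128 mm), 30.5 mm below the jar's rim. Turning takes 0.3 to 0.5 N m; keep its height while turning. It lifts under 3 mm until turned anticlockwise (from above) 0.95 rad from the start; then it is free, up to a stop at 1.5 rad.
- thread (a joint): Angle, rad, by which the cap has been unscrewed (0 at the start, growing anticlockwise): a thin stiff drag ring on the jar's neck, pushed round by the cap's lugs, about 0.05 rad behind the cap. It stays where it is when the cap comes off.
- cup_a: Bystander: steel dip cup, 69 mm across, 36 mm tall; origin at its underside.
- cup_b: Bystander: steel dip cup, 66 mm across, 36 mm tall; origin at its underside.
- cartons_low: Bystander: low nest of white cartons, 142 x 140 x 42 mm; origin at its underside.
- dredger: Bystander: dark steel cup shaker, 51 mm across, 96 mm tall; origin at its underside.
- timer: Bystander: blue kitchen timer, 25 x 74 x 62 mm; origin at its underside.
- label_roll: Bystander: roll of labels, 60 mm across, 25 mm tall, on top of the steel box behind the carousel (its top is 176 mm above the counter, its front 580 mm ahead of the robot); origin at its underside.
- cartons_tall: Bystander: nest of white cartons, 152 x 154 x 106 mm, on top of the same box; origin at its underside.
- plate_shaker: Steel pepper shaker, 47 mm across, 66 mm tall, standing loose on the plate beside the handle (top 96 mm above the counter); it rides round with the plate. Origin at its underside.
- plate_cup: Steel dip cup, 63 mm across, 36 mm tall, standing loose on the plate on the handle's other side (top 66 mm above the counter); it rides round with the plate. Origin at its underside.
Not all that is in view belongs to the job. Several things have the shape of the cap; the one meant has the colours described above.

How it is judged:
On the way, in this order (a step that is already met when the one before it is completed fails the run):
1. the carousel is turned home to its stop with the cap still tight (value of joint plate above 1.04 rad and value of joint thread below 0.15 rad), for 0.2 s.
2. the cap is unscrewed until the threads are free, still down on the jar, the jar braced in its well at the stop (value of joint thread above 0.88 rad and z of cap in the frame of jar below 0.067 m and value of joint plate above 1.02 rad), for 0.1 s.
At the end, for the whole second after the job is handed in: The cap is held still in the gripper, level within 10 degrees, underside 6 to 50 mm over the jar's rim, centred within 15 mm, clear of the jar; thread unscrewed 0.88 rad or more; plate at its stop (over 1.02 rad); jar upright on the floor of its well (z of cap in the frame of jar_rim between 0.006 and 0.05 m and horizontal distance between cap and jar_rim below 0.015 m and angle between cap's own z axis and vertical below 0.17 rad and linear speed of cap below 0.03 m/s and contact force between the fingers and cap above 2 N and contact force between jar and cap below 0.1 N and value of joint thread above 0.88 rad and value of joint plate above 1.02 rad and z of jar in the frame of well below 0.004 m and horizontal distance between jar and well below 0.006 m and angle between jar's own z axis and vertical below 0.08 rad); the arm keeps its last pose, push and grip.
It fails at once if the jar is lifted out of its well or tipped (z of jar in the frame of well above 0.012 m or angle between jar's own z axis and vertical above 0.2 rad).
It fails at once if the cap is unscrewed while the carousel is off its stop (value of joint thread above 0.3 rad and value of joint plate below 0.95 rad).
It fails at once if the shaker or the cup on the plate is knocked over or off (angle between any of plate_shaker, plate_cup's own z axis and vertical above 0.4 rad or height (world z) of any of plate_shaker, plate_cup below 0.015 m).
It fails at once if a bystander is disturbed (distance of any of cup_a, cup_b, cartons_low, dredger, timer, label_roll, cartons_tall from where it was at the start of the episode above 0.03 m).
It also fails if it takes over 48 s, if anything falls off the work surface, if the arm or the gripper's body presses on something with over 40 N, if the wrist force passes 120 N, or if a joint passes its speed limit or range.

## Working session

There is one attempt and no reset: what is moved stays moved. The work goes in short steps, each a Python script; the robot and the scene stay as the last script left them, time stands still between calls to the robot, and variables do not carry over. Pictures are saved under pics/ and viewed, at most 10 in all, crops included, and the job is handed in when it is done.

```bash
ls; mkdir -p pics; python3 - <<'E'
from station import manip
import cv2,numpy as np
for n in ("top","side"):
    im,d=manip.get_image(n); cv2.imwrite(f"pics/{n}0.png",im[:,:,::-1]); np.save(f"pics/{n}0.npy",d)
    print(n,manip.camera_model(n))
s=manip.get_state(); print(s)
E
```

```text
pics
top {'fx': 438.4373962022953, 'fy': 438.4373962022953, 'cx': 315.3007157588985, 'cy': 238.95197611437698, 'R': array([[ 0.00924551, -0.99994264, -0.00540762],
       [-0.99053965, -0.00841786, -0.13696843],
       [ 0.13691505,  0.00662281, -0.99056065]]), 't': array([0.05202468, 0.58761597, 0.9822625 ])}
side {'fx': 453.3067690637923, 'fy': 453.3067690637923, 'cx': 319.73864931260124, 'cy': 234.59419235003858, 'R': array([[-0.78758409, -0.61610474, -0.01123571],
       [-0.44242289,  0.57806547, -0.68564006],
       [ 0.42892107, -0.53502828, -0.72785401]]), 't': array([0.49382402, 0.29129035, 0.82688586])}
{'time': 0.1, 'joints': array([ 1.2007913 ,  0.41180824, -0.0127384 ,  1.59694726,  0.00560753,
        1.13427818, -0.08215495]), 'qvel': array([ 1.19426293e-04, -8.88889603e-04, -8.10400349e-05, -5.27973352e-04,
        9.22910050e-05,  2.16982098e-04,  2.58566005e-04]), 'joint_efforts': array([ 3.85672320e-03, -5.89090419e+01,  6.44516889e-01, -2.91708201e+01,
       -5.37068350e-02,  1.44434616e-02,  1.05747198e-06]), 'tool_pos': array([ 0.18563356, -0.59636324,  0.24390563]), 'eef_rot': array([ 9.88628302e-01,  1.50378146e-01, -1.52435600e-04, -6.85930248e-04]), 'force': array([ 0.0293251 ,  0.93491263, -0.86086376]), 'ft_torque': array([-0.04803399,  0.07136876, -0.01425858]), 'grasp_force': 0.0, 'gripper_width': 0.08775382700026244}
```

View pics/top0.png

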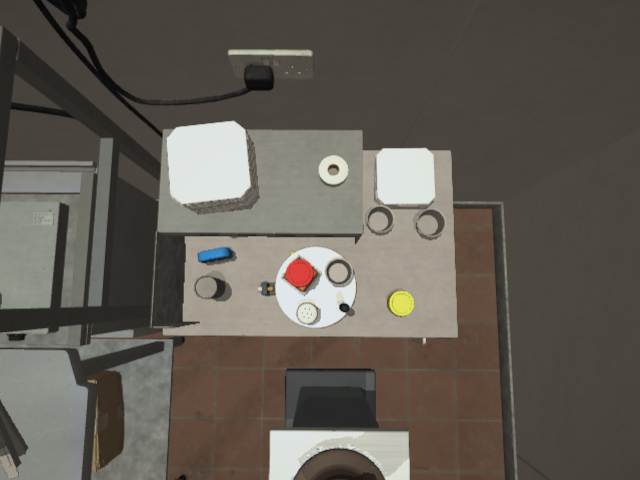

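View pics/side0.png

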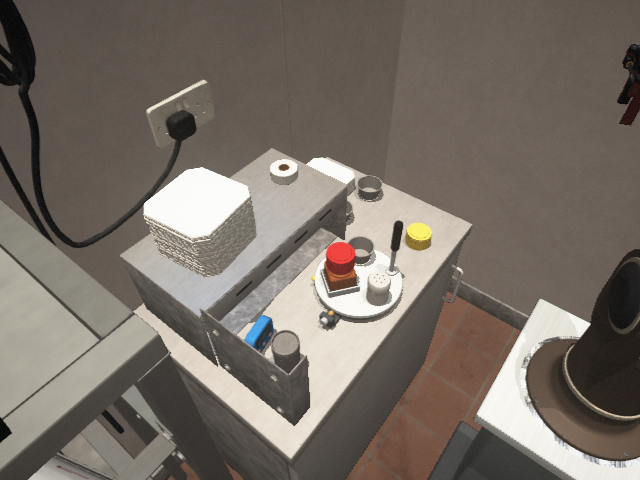

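Top view: the red cap is at (299,273) and sits on the amber jar. The yellow lid at (401,303) has the same shape but the wrong colour, and it stands on the counter. The handle top is at (344,308), the shaker at (308,313), the plate cup at (339,271) and the plunger at (267,288). Next I'll measure these and confirm with a crop.

```bash
cat > h.py <<'E'
import numpy as np, cv2
from station import manip
from scipy.spatial.transform import Rotation as Rn
def world(n,u,v,d):
    c=manip.camera_model(n); p=np.array([(u-c['cx'])/c['fx']*d,(v-c['cy'])/c['fy']*d,d])
    return c['R'].T@(p-c['t'])
def at_z(n,u,v,z):
    c=manip.camera_model(n); r=c['R'].T@np.array([(u-c['cx'])/c['fx'],(v-c['cy'])/c['fy'],1]); o=-c['R'].T@c['t']
    return o+r*(z-o[2])/r[2]
def cloud(n,d):
    v,u=np.mgrid[:480,:640]; c=manip.camera_model(n)
    P=np.stack([(u-c['cx'])/c['fx']*d,(v-c['cy'])/c['fy']*d,d],-1)
    return (P-c['t'])@c['R']
def quat(yaw):  # tool down, tool y axis (closing line) at world angle yaw
    y=np.array([np.cos(yaw),np.sin(yaw),0]); z=np.array([0,0,-1.]); return Rn.from_matrix(np.c_[np.cross(y,z),y,z]).as_quat()
E
python3 - <<'E'
from h import *
np.set_printoptions(precision=4,suppress=True)
big=[]
for n in("top","side"):
    im=cv2.imread(f"pics/{n}0.png"); d=np.load(f"pics/{n}0.npy"); P=cloud(n,d); z=P[...,2]
    hsv=cv2.cvtColor(im,cv2.COLOR_BGR2HSV); ok=(d>0)&(P[...,0]>.3)&(P[...,0]<.58)&(abs(P[...,1])<.2)
    red=((hsv[...,0]<8)|(hsv[...,0]>172))&(hsv[...,1]>150)&(hsv[...,2]>90)&ok
    t=red&(z>.122)&(z<.136); q=P[t]; c,r=cv2.minEnclosingCircle(q[:,:2].astype(np.float32)); print(n,"cap",t.sum(),c,r,np.median(q[:,2]))
    pl=ok&(abs(z-.03)<.006)&(hsv[...,1]<60); q=P[pl]
    c,r=cv2.minEnclosingCircle(q[:,:2].astype(np.float32)); print("plate",pl.sum(),c,r)
    h=ok&(z>.14)&(z<.2)&(hsv[...,2]<70); q=P[h]; print("handle",h.sum(),q.mean(0) if len(q) else'', P[h&(z>.172)].mean(0))
    yb=ok&(hsv[...,0]>15)&(hsv[...,0]<32)&(hsv[...,1]>130)
    k,l,st,ce=cv2.connectedComponentsWithStats(yb.astype(np.uint8))
    for i in range(1,k):
        if st[i,4]>3: print("yel",ce[i],st[i,4],P[l==i].mean(0))
    for nm,zz in(("shaker",.096),("cup",.066)):
        m=ok&(abs(z-zz)<.005); k,l,st,ce=cv2.connectedComponentsWithStats(m.astype(np.uint8))
        for i in range(1,k):
            if st[i,4]>25: print(nm,ce[i],st[i,4],P[l==i].mean(0))
    x0,y0=(250,230) if n=="top" else (300,205)
    big.append(cv2.resize(im[y0:y0+125,x0:x0+120],None,fx=3.3,fy=3.3,interpolation=2))
cv2.imwrite("pics/crop.png",np.hstack(big))
E
```

```text
top cap 562 (0.5035290718078613, 0.08984577655792236) 0.02890953980386257 0.12699471546995686
plate 3680 (0.47579634189605713, 0.07530393451452255) 0.11391981691122055
handle 62 [ 0.4323 -0.0019  0.1764] [ 0.4324 -0.0025  0.1787]
yel [291.5714 252.2857] 7 [0.5567 0.1128 0.0283]
yel [270.2273 288.1818] 22 [0.4724 0.1615 0.0249]
yel [400.2064 302.9167] 528 [ 0.4413 -0.1392  0.0342]
shaker [306.5602 312.5338] 266 [0.4191 0.0743 0.0934]
cup [338.9857 270.7786] 140 [0.5119 0.003  0.0649]
side cap 520 (0.5015011429786682, 0.09146538376808167) 0.029855038970708847 0.1268097110599429
plate 2722 (0.4752945005893707, 0.0784769058227539) 0.11488213390111923
handle 187 [0.464  0.0261 0.16  ] [0.4295 0.0011 0.1769]
yel [418.1359 236.2337] 552 [ 0.4358 -0.1306  0.028 ]
yel [313.1111 278.    ] 9 [0.5544 0.1156 0.0273]
yel [330.75  312.375] 16 [0.4707 0.163  0.0281]
shaker [339.6707 270.6341] 82 [0.4892 0.1097 0.0964]
shaker [378.829  278.9219] 269 [0.4169 0.0771 0.093 ]
cup [362.2529 239.8506] 87 [ 0.5162 -0.0129  0.064 ]
cup [363.6296 254.8519] 27 [0.4886 0.0222 0.0646]
cup [339.3936 280.5426] 94 [0.4882 0.1109 0.066 ]
cup [376.3134 293.2239] 67 [0.4108 0.0917 0.0662]
```

View pics/crop.png

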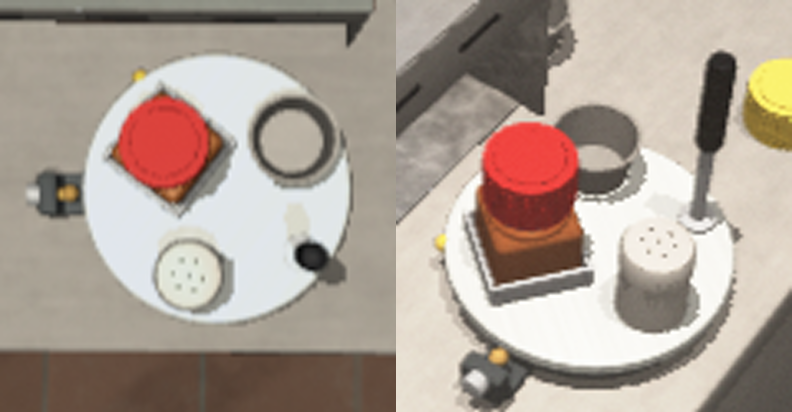

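The crop confirms it: the red cap sits on the amber jar at the upper left of the plate. From cap and handle, the axis is about (0.477, 0.058). Now I'll check the IK and then grasp the handle.

```bash
cat >> h.py <<'E'
AX=np.array([.477,.0576]); A0=np.arctan2(-.0589,-.0455)
def hp(a,z=.163): return [AX[0]+.075*np.cos(A0+a),AX[1]+.075*np.sin(A0+a),z]
E
python3 - <<'E'
from h import *
np.set_printoptions(precision=2,suppress=True)
for k in(0,np.pi,-np.pi):
    for a in(0,1.1):
        q=manip.solve_ik(hp(a),quat(A0+np.pi/2+a+k)); print('handle',k,a,q)
for y in np.arange(-180,180,30): print('cap',y,manip.solve_ik([.459,.0956,.115],quat(np.deg2rad(y))))
E
```

```text
handle 0 0 [ 0.5   0.26 -0.7   2.1   0.22  0.85 -0.98]
handle 0 1.1 [ 0.51  0.4  -0.73  1.93  0.33  0.93  0.06]
handle 3.141592653589793 0 [ 0.89  0.44 -1.22  2.08  0.51  0.96  1.88]
handle 3.141592653589793 1.1 [-0.86  0.48  1.05  2.01 -0.51  0.94 -2.25]
handle -3.141592653589793 0 [ 0.89  0.44 -1.22  2.08  0.51  0.96  1.88]
handle -3.141592653589793 1.1 [-0.86  0.48  1.05  2.01 -0.51  0.94 -2.25]
cap -180 [ 0.62  0.65 -1.23  2.05  0.75  1.    2.14]
cap -150 [-1.11  0.5   1.05  2.14 -0.61  0.83 -2.3 ]
cap -120 [ 0.19  0.38 -0.6   2.07  0.31  0.78 -2.69]
cap -90 [ 0.26  0.4  -0.69  2.06  0.36  0.79 -2.22]
cap -60 [ 0.38  0.45 -0.86  2.06  0.47  0.83 -1.79]
cap -30 [ 0.46  0.5  -0.97  2.05  0.54  0.87 -1.34]
cap 0 [ 0.49  0.51 -1.    2.05  0.57  0.88 -0.84]
cap 30 [ 0.51  0.53 -1.04  2.05  0.6   0.9  -0.34]
cap 60 [ 0.54  0.56 -1.09  2.05  0.63  0.92  0.15]
cap 90 [ 0.59  0.61 -1.17  2.05  0.7   0.96  0.61]
cap 120 [ 0.62  0.65 -1.23  2.05  0.75  1.    1.09]
cap 150 [ 0.62  0.65 -1.23  2.05  0.75  1.    1.61]
```

```bash
python3 - <<'E'
from h import *
np.set_printoptions(precision=4,suppress=True)
q=quat(A0+np.pi/2)
manip.gripper_to(.06)
manip.move_pose(hp(0,.28),q)
print(manip.servo_line(hp(0),vel=.1,max_force=12))
manip.gripper_to(.0,f_grip=8)
s=manip.get_state(); print(s['time'],s['gripper_width'],s['grasp_force'],s['force'],s['tool_pos'])
im,_=manip.get_image("side"); cv2.imwrite("pics/g.png",cv2.resize(im[150:350,220:480,::-1],None,fx=2.5,fy=2.5))
E
```

```text
False
5.0667 0.018045084877415206 7.9998779296875 [ 3.3117 -2.2906 -2.3093] [ 0.4317 -0.0021  0.1631]
```

View pics/g.png

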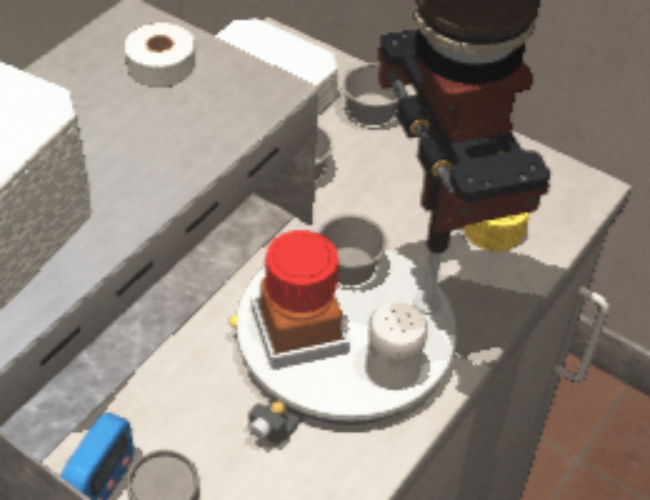

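The gripper holds the handle at 18.0 mm width, with the fingers clear of everything else. Next I turn it along the arc.

```bash
python3 - <<'E'
from h import *
np.set_printoptions(precision=3,suppress=True)
for a in np.r_[np.arange(.11,1.08,.11),1.10,1.13]:
    st=manip.servo_line(hp(a),quat(A0+np.pi/2+a),vel=.05,max_force=30)
    s=manip.get_state(); p=s['tool_pos'][:2]-AX
    print(round(a,2),st,round(s['time'],2),s['force'],round((np.arctan2(p[1],p[0])-A0),3),s['gripper_width'])
    if st: break
im,_=manip.get_image("side"); cv2.imwrite("pics/t.png",cv2.resize(im[150:350,220:480,::-1],None,fx=2.5,fy=2.5))
E
```

```text
0.11 False 5.43 [0.097 0.219 1.442] 0.106 0.01761627723079831
0.22 False 5.75 [0.313 0.55  2.092] 0.216 0.017598894625312736
0.33 False 6.07 [0.587 1.366 2.062] 0.326 0.01776251208915434
0.44 False 6.38 [0.674 0.803 1.686] 0.436 0.01745452778822115
0.55 False 6.7 [0.791 0.926 2.653] 0.546 0.017628437276226278
0.66 False 7.02 [0.976 0.971 2.39 ] 0.656 0.017776596098397057
0.77 False 7.33 [-0.55   2.091  3.437] 0.766 0.017504365729709027
0.88 False 7.65 [-0.508  1.154  2.892] 0.877 0.017586884082335615
0.99 False 7.97 [-0.742  1.502  2.597] 0.985 0.01807001010252067
1.1 False 8.28 [-0.517  1.759  1.678] 1.097 0.017760919703445198
1.13 False 8.53 [-5.977 -1.087  6.836] 1.103 0.017365925101629688
```

View pics/t.png

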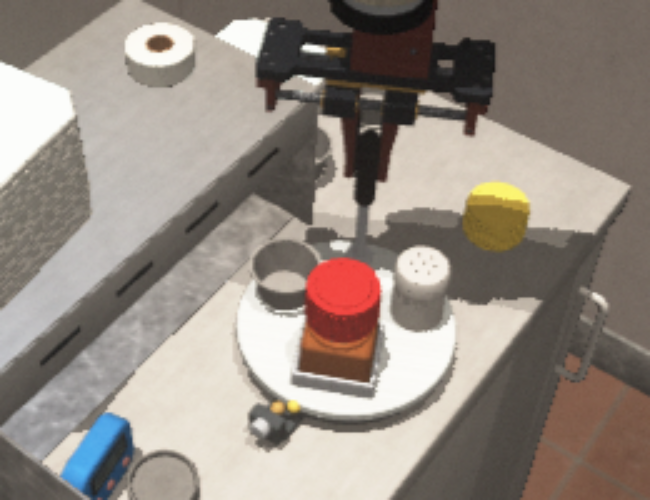

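The nub is past the ball and the plate is at its stop, with the shaker and cup still upright. I'll release the handle, retreat and re-measure the cap.

```bash
python3 - <<'E'
from h import *
np.set_printoptions(precision=4,suppress=True)
manip.gripper_to(.05)
s=manip.get_state(); p=s['tool_pos']
manip.servo_line([p[0],p[1],.27],vel=.15)
manip.servo_line([.42,-.12,.27],vel=.25)
manip.gripper_to(.074)
for n in("top","side"):
    im,d=manip.get_image(n); P=cloud(n,d); z=P[...,2]; hsv=cv2.cvtColor(im,cv2.COLOR_RGB2HSV)
    ok=(d>0)&(P[...,0]>.3)&(P[...,0]<.58)&(abs(P[...,1])<.2)
    red=((hsv[...,0]<8)|(hsv[...,0]>172))&(hsv[...,1]>150)&(hsv[...,2]>90)&ok&(z>.122)&(z<.136)
    q=P[red]; print(n,red.sum(),cv2.minEnclosingCircle(q[:,:2].astype(np.float32)),np.median(q,0))
    m=ok&(z>.15)&(z<.19)&(hsv[...,2]<70); print('handle',P[m&(z>.172)].mean(0))
    m=ok&(abs(z-.094)<.005); print('shaker?',m.sum(),P[m].mean(0))
    cv2.imwrite(f"pics/{n}2.png",im[:,:,::-1])
print(manip.get_state()['time'])
E
```

```text
top 579 ((0.4595087468624115, 0.09373952448368073), 0.02931918017566204) [0.4602 0.0938 0.1272]
handle [ 0.5096 -0.0103  0.1783]
shaker? 340 [0.4361 0.0116 0.0927]
side 548 ((0.45771297812461853, 0.09660966694355011), 0.029357874765992165) [0.457  0.0981 0.1268]
handle [ 0.5077 -0.0075  0.1772]
shaker? 351 [0.4386 0.0319 0.0929]
11.5417
```

```bash
python3 -c "
import cv2,numpy as np
a=cv2.imread('pics/top2.png')[230:355,240:360];b=cv2.imread('pics/side2.png')[205:330,295:415]
cv2.imwrite('pics/c2.png',np.hstack([cv2.resize(x,None,fx=3.3,fy=3.3) for x in(a,b)]))"
```

```text
(no output)
```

View pics/c2.png

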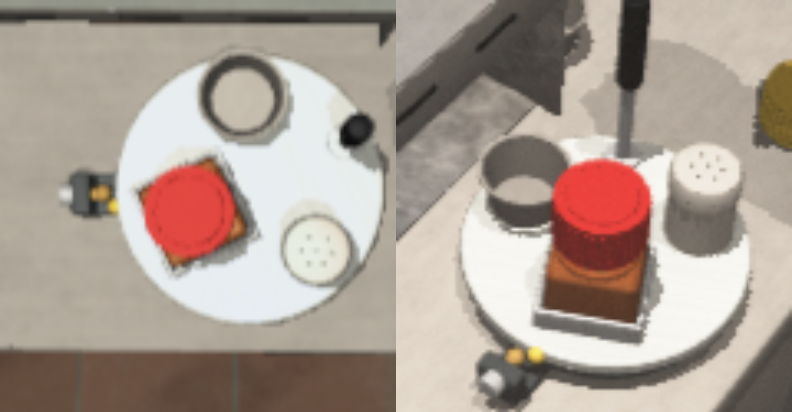

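Both views show the same cap centre, about (0.459, 0.095), with the handle and the loose items out of the way. Now I'll grip the cap.

```bash
python3 - <<'E'
from h import *
np.set_printoptions(precision=4,suppress=True)
q=quat(np.deg2rad(-30)); c=[.4588,.0953]
manip.move_pose(c+[.22],q)
print(manip.get_state()['joints'])
print(manip.servo_line(c+[.116],vel=.08,max_force=10))
manip.gripper_to(.0,f_grip=40)
s=manip.get_state(); print(s['time'],s['gripper_width'],s['grasp_force'],s['force'],s['ft_torque'],s['tool_pos'],s['joints'])
E
```

```text
[ 0.4772  0.295  -0.9238  1.9476  0.2743  1.0299 -1.0927]
False
14.8083 0.058084445551112994 40.000694738700986 [-0.1913  0.7355  1.833 ] [-0.053   0.0282  0.0129] [0.459  0.0953 0.1162] [ 0.365   0.442  -0.8293  2.0581  0.4445  0.8248 -1.25  ]
```

```bash
python3 - <<'E'
from h import *
np.set_printoptions(precision=3,suppress=True)
j0=np.array(manip.get_state()['joints'])
for a in(.3,.6,.9,1.2):
    j=j0.copy(); j[6]+=a; manip.movej(j)
    s=manip.get_state(); print(a,s['time'],s['force'],s['ft_torque'],s['tool_pos'],s['joints'][6]-j0[6],s['grasp_force'],s['gripper_width'])
manip.pause(.3); s=manip.get_state(); print(s['force'],s['ft_torque'])
im,_=manip.get_image("side"); cv2.imwrite("pics/u.png",cv2.resize(im[150:350,220:480,::-1],None,fx=2.5,fy=2.5))
E
```

```text
0.3 15.2 [-0.244  0.112  0.774] [ 0.002  0.052 -0.043] [0.459 0.095 0.116] 0.2959072023531095 39.999897899106145 0.05801484064852843
0.6 15.5917 [-0.951  0.939  1.192] [ 0.071  0.169 -0.026] [0.459 0.095 0.116] 0.5936947385834833 40.000101663172245 0.058518375348037235
0.9 15.9833 [-1.21   0.001  2.846] [ 0.014  0.312 -0.073] [0.459 0.095 0.116] 0.8928983549427263 40.000230269506574 0.05795934405161946
1.2 16.375 [-2.862  0.682  3.945] [-0.007  0.394 -0.021] [0.459 0.095 0.116] 1.1926075173859885 40.00053383409977 0.058227016921836405
[-3.203 -0.445  2.974] [ 0.001  0.585 -0.139]
```

View pics/u.png

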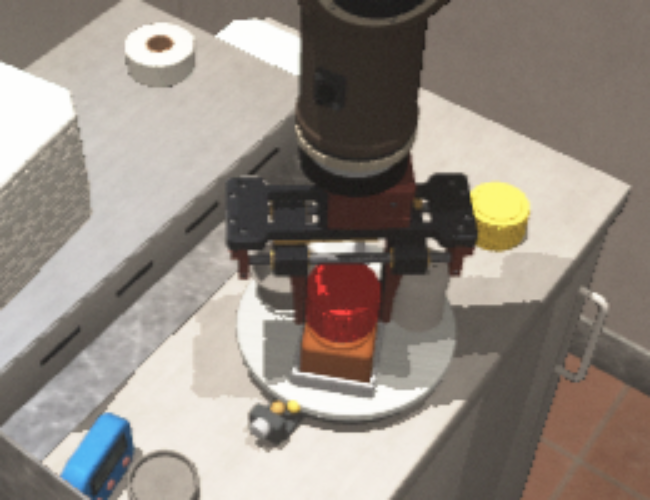

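The cap is held, still down on the jar, after the 1.19 rad turn. The twist moment read low, so I'll lift gently with a small force limit to confirm the threads are free.

```bash
python3 - <<'E'
from h import *
np.set_printoptions(precision=3,suppress=True)
p=np.array(manip.get_state()['tool_pos'])
for dz in(.003,.006,.010):
    st=manip.servo_line(p+[0,0,dz],vel=.02,max_force=4)
    s=manip.get_state(); print(dz,st,s['time'],s['force'],s['tool_pos'],s['gripper_width'])
    if st: break
E
```

```text
0.003 True 16.9333 [1.09  0.723 1.206] [0.459 0.095 0.118] 0.05812257005821646
```

```bash
python3 - <<'E'
from h import *
np.set_printoptions(precision=2,suppress=True)
def avg():
    F=[]
    for _ in range(8): manip.pause(.04); F.append(manip.get_state()['force'])
    return np.mean(F,0)
p=np.array(manip.get_state()['tool_pos']); print(p,avg())
for z in(.1192,.1215,.1235):
    st=manip.servo_line([p[0],p[1],z],vel=.02,max_force=7)
    f=avg(); s=manip.get_state(); print(z,st,s['time'],f,s['tool_pos'][2])
    if st: break
E
```

```text
[0.46 0.1  0.12] [1.68 0.44 1.08]
0.1192 False 17.85 [ 0.98 -0.47  0.48] 0.11912989913345472
0.1215 False 18.45 [ 0.19  0.03 -0.7 ] 0.1214523788548846
0.1235 False 19.0333 [ 0.16 -0.03 -0.21] 0.12347607308001494
```

At 7 mm up the vertical force has only dropped by about the cap's own weight, so the threads are free. I'll lift it to about 20 mm above the rim.

```bash
python3 - <<'E'
from h import *
np.set_printoptions(precision=3,suppress=True)
p=np.array(manip.get_state()['tool_pos'])
print(manip.servo_line([p[0],p[1],.1667],vel=.04,max_force=10)); manip.pause(.4)
s=manip.get_state(); print(s['time'],s['force'],s['tool_pos'],s['gripper_width'],s['grasp_force'])
im,_=manip.get_image("side"); cv2.imwrite("pics/l.png",cv2.resize(im[170:330,260:440,::-1],None,fx=3.5,fy=3.5))
E
```

```text
False
20.6667 [-0.59   0.845 -0.473] [0.458 0.095 0.167] 0.0581232009293462 39.99980038963258
```

View pics/l.png

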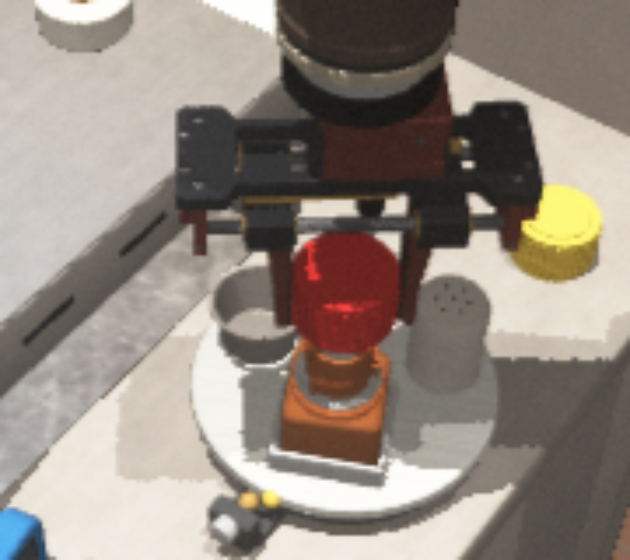

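The jar is seated with its mouth open and the cap above it, but the cap may have tilted about the pad line. I'll check that with the depth image.

```bash
python3 - <<'E'
from h import *
np.set_printoptions(precision=4,suppress=True)
im,d=manip.get_image("side"); P=cloud("side",d); hsv=cv2.cvtColor(im,cv2.COLOR_RGB2HSV)
red=((hsv[...,0]<8)|(hsv[...,0]>172))&(hsv[...,1]>150)&(hsv[...,2]>60)&(d>0)&(P[...,0]>.4)&(P[...,0]<.52)&(P[...,1]>.04)&(P[...,1]<.15)&(P[...,2]>.1)
q=P[red]; print(len(q),q.min(0),q.max(0))
for z0 in np.arange(.13,.2,.006):
    m=abs(q[:,2]-z0)<.003
    if m.any(): print(round(z0,3),m.sum(),q[m].mean(0))
rng=np.random.default_rng(0); best=0
for _ in range(800):
    a=q[rng.choice(len(q),3,False)]; n=np.cross(a[1]-a[0],a[2]-a[0]); l=np.linalg.norm(n)
    if l<1e-5: continue
    n/=l; k=abs((q-a[0])@n)<.0015
    if k.sum()>best: best=k.sum(); bn=n*np.sign(n[2]); bk=k
print(best,bn,np.degrees(np.arccos(bn[2])),q[bk].mean(0))
cv2.imwrite("pics/z.png",cv2.resize(im[215:285,325:395,::-1],None,fx=8,fy=8))
E
```

```text
875 [0.429  0.0686 0.1214] [0.4857 0.1257 0.1803]
0.142 24 [0.4455 0.1156 0.1433]
0.148 61 [0.4457 0.1151 0.1482]
0.154 60 [0.4464 0.114  0.1541]
0.16 63 [0.4457 0.1142 0.1602]
0.166 58 [0.4452 0.1144 0.1658]
0.172 88 [0.4486 0.111  0.1725]
0.178 520 [0.457  0.0974 0.1774]
422 [-0.0184  0.0126  0.9998] 1.2799824402595934 [0.4567 0.0971 0.1772]
```

View pics/z.png

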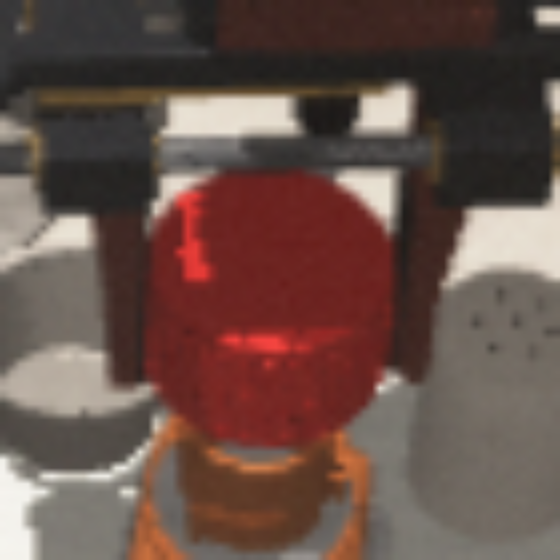

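The cap is level (1.3°), its top is at 0.177 m so its underside is about 19 mm over the rim, and it is centred. Handing in.

```bash
python3 -c "
from station import manip
print(manip.sign_off(), manip.get_state()['time'])"
```

```text
the job is handed in; nothing more can be done
the job is handed in; nothing more can be done
```

The job is handed in, but no verdict came back: the carousel is at its stop, and the red cap is unscrewed and held level (1.3°), about 19 mm above the open jar, which is seated in its well.

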